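Space the splashback joint and hold the proud tile flush

ROBOT

A 6-joint arm with a two-finger parallel gripper is mounted at the origin on a cart in front of the work surface, level with it; the furniture and walls round the work are solid. World frame = base frame: x ahead of the robot, y to its left, z up, the work surface at z = 0. Lengths are in m, angles in degrees, forces in N, time in s.
With the tool pointing down it reaches from about 0.325 to 0.9 m from the base axis. Payload 3.5 kg.
Tool frame: the origin (TCP) lies on the front face of the gripper's body, between the roots of the fingers; the fingertips stand 73 mm ahead of it and the grasp point (between the pads) lies 54 mm ahead of it; z points along the fingers, y is the direction in which the jaws open and shut (so a half turn about z gives the same grasp; the last joint's range is limited). The gripper opens to 85 mm and grips with 20 to 120 N. Pads are 22 mm wide; open, the fingers measure 114 mm over their backs; the gripper's body (76 mm by 85 mm) begins 54 mm behind the grasp point. The pads swing forward as they close: fully open they stand 13 mm farther back than shut.
Start: joints at [65.925, 15.837, -1.513, 72.651, 0, 84.076], TCP at [0.195, 0.594, 0.304] pointing down, gripper open.
Joint ranges: [-178.77, 178.77], [-48.84, 107.48], [-61.69, 71.31], [-111.58, 123.2], [-90, 87.43], [-180, 180]. Speed limits (degrees/s): [147.25, 147.25, 180, 180, 180, 180].

INTERFACE

Orientations are given as a 3x3 rotation matrix whose columns are the frame's x, y, z axes.
In Python, from bench import readout, eyes, bot gives the robot as it stands. The module is installed in compiled form; this text tells all that it offers.
- The arm moves only by the shell command python3 -m pendant 'ROWS'. ROWS is a JSON object of lists of equal length, an entry for each row: "hand": the finger opening in m, from 0 to 0.0854; "delta_pos": the shift along the tool's x, y, z in m, a list of three; "delta_rot": the turn, a rotation vector about the tool's x, y, z in degrees, a list of three. In form: {"hand": [hand, ...], "delta_pos": [[tx, ty, tz], ...], "delta_rot": [[wx, wy, wz], ...]}. A call has 1 to 5 rows; each row is the pose to reach, as a shift and turn from the pose commanded when the call began, along the tool's axes at that moment; what a row does not reach only later rows make up. A row lasts 1/8 s, in which the tool goes at most 62.5 mm and 10.7 degrees, less where a joint would pass 70% of its speed; a pose out of reach is approached as far as the arm can. A call with a gripper value outside its range is refused whole. The fingers move at their own pace and stop on an object; the grip force is fixed at half the most. Time passes only in rows, so rows that repeat a pose let the fingers close. It gives the time, the measured TCP pose, the force and the opening at its end, in the units of the state.
- readout.sense(): the state, without advancing time (a new reading comes with each control period).
- eyes.grab_frame(name): name is "scene" or "top"; returns a dict with "image" (420x560x3 uint8, red, green, blue), "fovy" (degrees; the focal length in pixels is half the picture's height over the tangent of half this angle, whatever the lens; pixels are square), "cx", "cy" (the principal point, pixels), "cam_to_world" (4x4, takes a point from camera to world coordinates). Camera axes: x right, y up, looking along -z (the intrinsics and any distortion apply to the point x, -y, -z); pixel columns grow to the right and rows downward; lengths in m; the calibration is good to about 2 mm. A picture is of the moment at which its call begins. There is no depth.
- bot.job_done(): hands the job in, once; it reports no verdict.
The state is a dict: "t": time; "joints": joint angles; "qd": joint speeds; "joint_torque": joint torques, N m; "tcp_pos": TCP position; "orientation": TCP orientation; "force": force on the tool from outside, world axes, zero at the start; "moment": the same for the moment, N m; "width": finger opening in m.
Only numpy, scipy, OpenCV 4.12 (cv2) and the standard library are available. Lean on these libraries where they do the work, as an engineer would, in place of code of your own. Each camera call takes 0.05 s, during which the arm holds its last target.

TASK

A small splashback panel is being tiled on the worktop. Slide the stem of the T-shaped spacer all the way into the one joint beside the middle tile that is wide enough for it, standing upright on the board with its crossbar up against the front edges of the tiles, and let go of it. Then press the middle tile, which stands proud, down flush with its neighbours using the closed fingers, and finish while still holding it pressed down; leave the mug, tape roll and pen alone.

Things in the scene. Friction and masses are not known exactly. Their poses are not given: they have to be found in the camera images.
- board: Fixed plywood board, 170 (x) x 270 (y) x 12 mm, on the worktop. Origin: centre of underside; x away from the robot, y left along the row of three white tiles, z up; yaw up to 0.2 rad. Each tile is 90 mm in x, 12 thick, centred at board x = +30 mm, so the front edges are at x = -15 mm with a bare 70 mm ledge before them. 10 mm batten on its rear edge.
- cut_tile_top (a point): Centre of the top face of the fixed cut tile, 56 mm wide (y), axes as the board's, top 24 mm above the worktop; at board y = +75 or -75 mm (left or right end of the row). Between it and the middle tile is the wide joint, 12 mm across, its centre line 41 mm from the middle tile's centre, open down to the board.
- full_tile_top (a point): Centre of the top face of the fixed full tile, 70 mm wide (y), axes as the board's, top 24 mm above the worktop; at the other end of the row, 75 mm from the middle tile's centre. The joint between it and the middle tile is only 5 mm wide.
- proud_tile_top (a point): Centre of the top face of the middle tile, 70 mm wide (y), 90 (x), at board y = 0, axes as the board's. It is guided straight up and down on a springy pad and stands 5 mm proud (top 29 mm above the worktop); it springs back up when let go.
- proud_tile (a joint): How far the middle tile is pressed down, m: 0 = standing 5 mm proud, 0.005 = flush, where it rests on a firm stop. It starts to move at about 3 N and takes about 8 to 9 N to hold flush.
- spacer: Loose grey plastic spacer, T-shaped seen from above, 55 mm tall, about 50 g, standing upright on the worktop, yaw up to 0.5 rad. Origin: on the underside, centre of the crossbar face from which the stem springs. Crossbar 50 mm long (y), x from -8 to 0 mm; stem along +x from 0 to 50 mm, 8 mm thick (y), round upright nose. Full height everywhere.
- spacer_stem (a point): Point in the spacer's stem half-way up: 24 mm along x from the spacer's origin, 27.5 mm above its underside, in the middle of the 8 mm thickness; axes as the spacer's. Take it across the stem, near the top, so that the fingers stay above the tiles.
- mug: White cup with a handle, 62 x 92 x 51 mm; origin centre of its underside. Bystander.
- tape: Roll of brown tape lying flat, 96 mm across, 48 mm high; origin centre of its underside. Bystander.
- pen: Black pen lying on the worktop, 145 mm long along its y; origin at its underside centre. Bystander.
There are look-alikes about, which are no part of the job. Of the things shaped like the spacer, the grey one is meant.

How it is judged:
By the outcome, as a careful person would: the job done as asked, in the order asked, and still so for the second after the job is handed in, while the arm keeps its last pose, push and grip.
It also fails if it takes over 42 s, if anything falls off the work surface, if the arm or the gripper's body presses on something with over 40 N, if the wrist force passes 120 N, or if a joint passes its speed limit or range.

## Working session

There is one attempt and no reset: what is moved stays moved. The work goes in short steps, Python scripts to look and compute and a shell command to move; the robot and the scene stay as the last step left them, time stands still between calls to the robot, and variables do not carry over. Pictures are saved under pics/ and viewed, and the job is handed in when it is done.

```bash
mkdir -p pics; python3 - <<'E'
from bench import readout, eyes, bot
import cv2,numpy as np
for n in("scene","top"):
    f=eyes.grab_frame(n); cv2.imwrite(f"pics/{n}0.png",f["image"][:,:,::-1])
    print({k:(np.round(v,4).tolist() if k=="cam_to_world" else v) for k,v in f.items() if k!="image"})
print(readout.sense())
E
```

```text
{'fovy': 57.678439016843555, 'cx': 282.3989691588549, 'cy': 207.2787300043703, 'cam_to_world': [[-0.9032, 0.3022, -0.3048, 0.3267], [-0.4291, -0.6182, 0.6586, 0.4598], [0.0106, 0.7256, 0.688, 0.6731], [0.0, 0.0, 0.0, 1.0]]}
{'fovy': 43.815347827012936, 'cx': 278.8227155774851, 'cy': 215.93514620060046, 'cam_to_world': [[-0.0181, 0.9818, -0.1889, 0.3633], [-0.9998, -0.0192, -0.0038, -0.1165], [-0.0073, 0.1888, 0.982, 1.3316], [0.0, 0.0, 0.0, 1.0]]}
{'t': 0.1, 'joints': array([ 6.59260487e+01,  1.58760177e+01, -1.58866992e+00,  7.26502408e+01,
        1.53359090e-04,  8.40743005e+01]), 'qd': array([ 0.03069806, -0.06537652,  0.28191075, -0.15700181,  0.0426788 ,
       -0.13351779]), 'joint_torque': array([ 8.16553547e-04, -4.46706069e+01,  2.96128947e+01,  8.42938229e-03,
       -6.79664913e-05, -1.05146867e-05]), 'tcp_pos': array([0.19447167, 0.59340013, 0.30285922]), 'orientation': array([[-9.50253671e-01,  3.11475982e-01, -8.20672691e-04],
       [ 3.11476992e-01,  9.50251932e-01, -1.83031509e-03],
       [ 2.09746620e-04, -1.99488430e-03, -9.99997988e-01]]), 'force': array([ 0.30406967, -0.08230537, -0.75343085]), 'moment': array([-0.03156129,  0.04394027,  0.03295846]), 'width': 0.08523014282253685}
```

View pics/scene0.png

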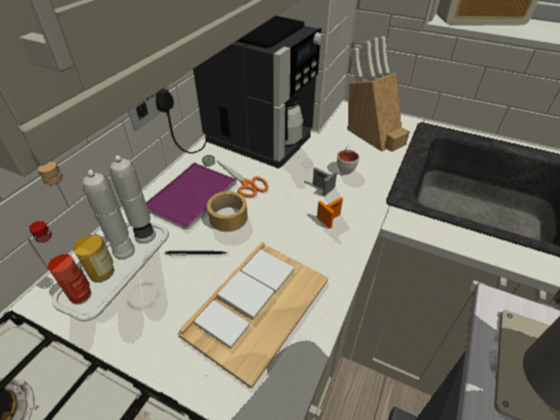

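View pics/top0.png

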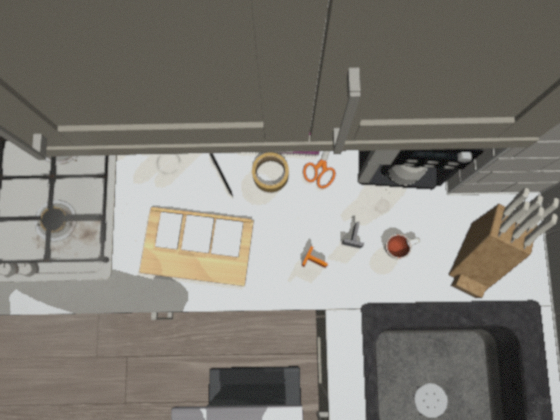

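```bash
python3 - <<'E'
import cv2,numpy as np
s=cv2.imread("pics/scene0.png");t=cv2.imread("pics/top0.png")
a=cv2.resize(s[150:235,295:365],None,fx=5,fy=5,interpolation=3)
b=cv2.resize(t[205:275,290:370],None,fx=5,fy=5,interpolation=3)
H=425;o=np.zeros((H,a.shape[1]+b.shape[1],3),np.uint8);o[:a.shape[0],:a.shape[1]]=a;o[:b.shape[0],a.shape[1]:]=b
cv2.imwrite("pics/crop1.png",o)
a=cv2.resize(s[235:385,175:335],None,fx=2.5,fy=2.5,interpolation=3)
b=cv2.resize(t[195:295,130:260],None,fx=3,fy=3,interpolation=3)
o=np.zeros((400,a.shape[1]+b.shape[1],3),np.uint8);o[:a.shape[0],:a.shape[1]]=a;o[:b.shape[0],a.shape[1]:]=b
cv2.imwrite("pics/crop2.png",o)
E
```

```text
(no output)
```

View pics/crop1.png

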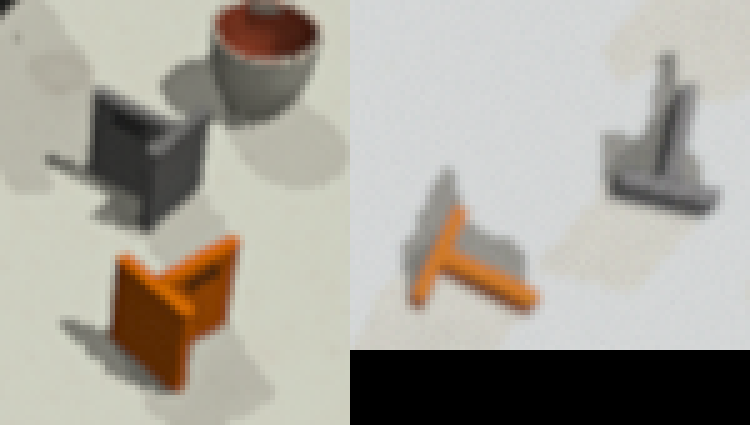

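View pics/crop2.png

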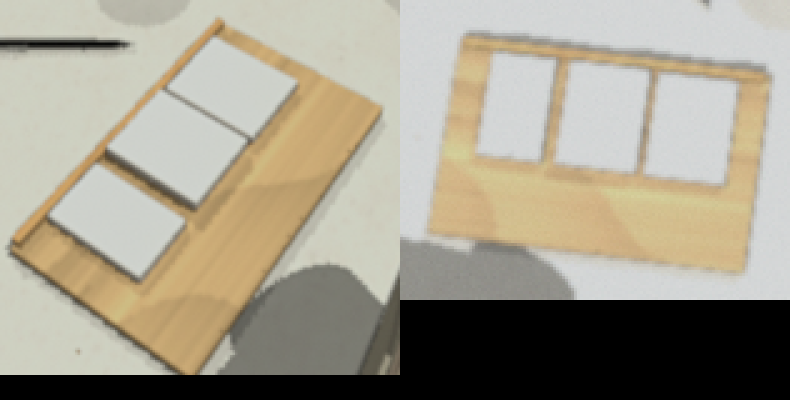

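```bash
cat > h.py <<'E'
import numpy as np,cv2
from bench import eyes
def cam(n):
    f=eyes.grab_frame(n); f["f"]=210/np.tan(np.radians(f["fovy"]/2)); return f
def ray(f,u,v):
    C=np.array(f["cam_to_world"]); d=C[:3,:3]@np.array([(u-f["cx"])/f["f"],-(v-f["cy"])/f["f"],-1]); return C[:3,3],d
def cast(f,u,v,z):
    o,d=ray(f,u,v); return (o+d*(z-o[2])/d[2])
def proj(f,p):
    C=np.array(f["cam_to_world"]); q=C[:3,:3].T@(np.array(p)-C[:3,3]); return f["cx"]-f["f"]*q[0]/q[2], f["cy"]+f["f"]*q[1]/q[2]
E
python3 - <<'E'
from h import *
for n,roi in(("top",(130,195,260,295)),("scene",(175,235,335,385))):
    f=cam(n); im=f["image"].astype(int)
    x0,y0,x1,y1=roi
    hsv=cv2.cvtColor(f["image"],cv2.COLOR_RGB2HSV)
    m=((hsv[...,1]<45)&(hsv[...,2]>150)).astype(np.uint8)
    k,l,st,c=cv2.connectedComponentsWithStats(m,connectivity=4)
    print(n)
    for i in range(1,k):
        if 300<st[i,4]<4000 and x0<c[i][0]<x1 and y0<c[i][1]<y1:
            r=cv2.minAreaRect(np.argwhere(l==i)[:,::-1].astype(np.float32))
            cn,_=cv2.findContours((l==i).astype(np.uint8),cv2.RETR_EXTERNAL,cv2.CHAIN_APPROX_NONE)
            for z in(.024,.029):
                P=np.array([cast(f,a,b,z)[:2] for a,b in np.argwhere(l==i)[:,::-1]])*1000
                q=cv2.minAreaRect(P.astype(np.float32))
                print(st[i,4],c[i].round(1),z,"mean",P.mean(0).round(1),"rect",np.round(q[0],1),np.round(q[1],1),round(q[2],2))
    # board
    w=((hsv[...,0]>10)&(hsv[...,0]<25)&(hsv[...,1]>70)&(hsv[...,2]>120)).astype(np.uint8)|m*0
    k,l,st,c=cv2.connectedComponentsWithStats(w,connectivity=8)
    for i in range(1,k):
        if st[i,4]>1500: print("wood",st[i],c[i])
E
```

```text
top
798 [168.5 230.2] 0.024 mean [583.6 169.4] rect [583.8 169.5] [57.3 90.9] 81.62
798 [168.5 230.2] 0.029 mean [582.8 168.3] rect [582.9 168.4] [57.1 90.5] 81.62
1002 [197.3 233.5] 0.024 mean [573.7  96.1] rect [573.9  96. ] [71.7 91.2] 82.08
1002 [197.3 233.5] 0.029 mean [572.9  95.3] rect [573.1  95.2] [71.4 90.9] 82.08
996 [226.7 237.4] 0.024 mean [562.1  21.3] rect [562.5  21.4] [70.8 91.2] 81.68
996 [226.7 237.4] 0.029 mean [561.4  20.8] rect [561.8  20.8] [70.6 90.8] 81.68
wood [ 451  205   82   92 2901] [491.97759393 258.11616684]
wood [ 140  207  113   78 3776] [194.43882415 255.01668432]
scene
2521 [255.7 282. ] 0.024 mean [568.  62.] rect [568.4  58.1] [142.5  92.9] 81.5
2521 [255.7 282. ] 0.029 mean [566.2  65.1] rect [566.5  61.2] [141.4  92.2] 81.5
1304 [221.7 322.4] 0.024 mean [582.4 171.2] rect [583.4 170.3] [55.6 91. ] 81.59
1304 [221.7 322.4] 0.029 mean [580.4 173.4] rect [581.4 172.6] [55.2 90.3] 81.59
wood [ 179  242  149  144 6492] [259.84904498 321.9254467 ]
```

```bash
python3 - <<'E'
import cv2,numpy as np
s=cv2.imread("pics/scene0.png");t=cv2.imread("pics/top0.png")
a=cv2.resize(s[160:205,305:345],None,fx=10,fy=10,interpolation=0)
b=cv2.resize(t[208:256,332:372],None,fx=10,fy=10,interpolation=0)
o=np.zeros((480,800,3),np.uint8);o[:450,:400]=a;o[:,400:]=b
cv2.imwrite("pics/crop3.png",np.clip(o.astype(float)*1.4,0,255))
g=cv2.cvtColor(t,cv2.COLOR_BGR2GRAY)
print("cols 338..364");
for r in range(213,252): print(r,*["%3d"%x for x in g[r,338:366]])
E
```

```text
cols 338..364
213 213 212 213 211 205 206 204 204 207 204 206 205 207 205 204 205 205 204 205 207 204 205 202 202 205 205 207 205
214 214 213 208 208 205 205 206 204 203 205 206 207 207 205 200 198 197 201 204 205 206 208 205 204 204 206 207 206
215 213 213 208 205 204 205 205 207 205 208 204 206 206 197 181 172 174 189 203 206 204 204 207 206 207 205 208 208
216 214 212 210 208 203 205 204 206 205 207 206 207 200 183 154 140 147 181 203 206 206 208 206 206 204 206 206 207
217 214 213 213 209 206 207 204 205 205 207 205 204 197 171 139 124 140 176 201 207 206 207 205 205 206 206 204 208
218 213 213 214 209 208 206 208 206 207 205 205 207 203 180 150 128 139 177 199 205 205 206 206 206 208 206 207 207
219 215 213 213 213 209 205 206 205 205 206 211 209 207 183 149 130 138 179 199 206 206 205 205 206 205 205 206 204
220 213 213 214 212 211 208 206 207 212 212 212 211 206 178 148 132 142 177 197 199 199 201 203 206 207 205 205 204
221 211 214 212 214 212 210 209 209 211 212 212 213 202 176 149 132 139 168 178 176 178 188 203 205 205 206 206 206
222 212 213 214 214 213 213 212 211 214 21
[... 2855 characters left out ...]
13
247 204 206 208 206 203 205 206 204 204 199 196 196 188 177 170 162 150 138 126 113 107 101 111 140 173 198 209 212
248 206 204 208 210 208 204 206 207 207 208 205 205 202 199 201 195 191 183 176 167 162 157 166 187 202 210 213 213
249 208 207 205 207 206 207 206 206 207 206 206 204 209 205 206 204 200 202 199 198 198 197 201 209 214 215 213 212
250 205 206 206 206 205 205 208 206 205 206 207 205 203 206 207 205 205 202 208 205 209 209 211 213 214 213 211 215
251 206 207 208 208 206 206 205 204 206 206 207 205 207 205 206 205 204 205 206 208 211 214 213 213 213 213 214 213[ WARN:0@0.056] global loadsave.cpp:1063 imwrite_ Unsupported depth image for selected encoder is fallbacked to CV_8U.
```

View pics/crop3.png

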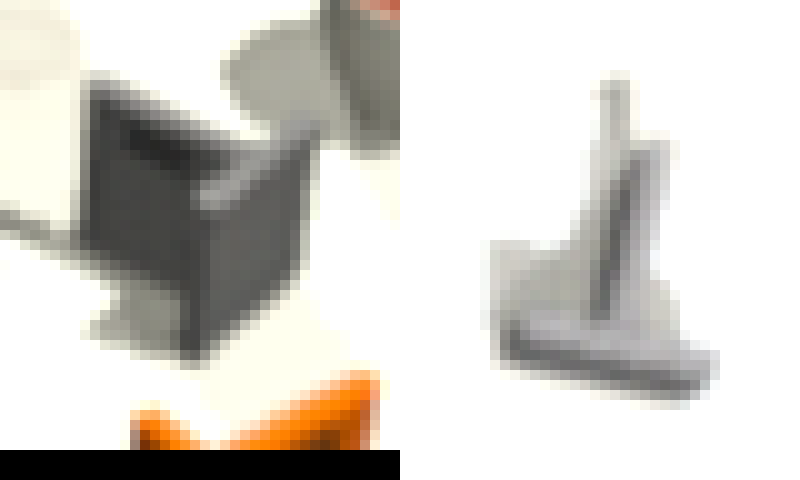

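```bash
python3 - <<'E'
from h import *
f=cam("top")
for n,p in dict(FL=(343.9,241.2),FR=(363.5,245.9),F=(353.7,243.5),S1=(356.1,230),S2=(356.9,226),N=(357.3,221.2)).items(): print(n,cast(f,*p,.055).round(4))
f=cam("scene")
for n,p in dict(FL=(325.3,181),FR=(336.7,172.5),N=(314,168)).items(): print(n,cast(f,*p,.055).round(4))
E
```

```text
FL [ 0.5424 -0.2708  0.055 ]
FR [ 0.5298 -0.3185  0.055 ]
F [ 0.5362 -0.2947  0.055 ]
S1 [ 0.5697 -0.3021  0.055 ]
S2 [ 0.5797 -0.3046  0.055 ]
N [ 0.5918 -0.3061  0.055 ]
FL [ 0.5441 -0.2676  0.055 ]
FR [ 0.5297 -0.3135  0.055 ]
N [ 0.5902 -0.3051  0.055 ]
```

Candidates for the spacer are the grey T (top 352,235; scene 323,180) and the orange T (top 313,257; scene 329,210). The grey one is meant, and the crops confirm it. The wide joint lies on the +y side of the middle tile, beside the narrow tile at top (169,230). Both views agree to about 3 mm.

```bash
python3 -m pendant '{"hand":[0.05,0.05,0.05,0.05,0.05],"delta_pos":[[-0.03,-0.035,0],[-0.07,-0.08,0],[-0.11,-0.126,0],[-0.15,-0.172,0],[-0.19,-0.22,0]],"delta_rot":[[0,0,0],[0,0,0],[0,0,0],[0,0,0],[0,0,0]]}'
python3 -m pendant '{"hand":[0.05,0.05,0.05,0.05,0.05],"delta_pos":[[-0.04,-0.045,0],[-0.08,-0.092,0],[-0.12,-0.138,0],[-0.16,-0.184,0],[-0.20,-0.23,0]],"delta_rot":[[0,0,0],[0,0,0],[0,0,0],[0,0,0],[0,0,0]]}'
python3 -c "
from bench import readout
s=readout.sense();print(s['t'],s['tcp_pos'],s['orientation'],s['joints'])"
```

```text
t: 0.92
tcp_pos: [0.3072, 0.324, 0.3041]
orientation: [[-0.95, 0.311, 0.001], [0.311, 0.95, 0.0], [-0.001, 0.001, -1.0]]
force: [1.1, 0.4, 0.4]
width: 0.0502
t: 1.55
tcp_pos: [0.4256, 0.0428, 0.3043]
orientation: [[-0.95, 0.312, 0.001], [0.312, 0.95, 0.0], [-0.001, 0.001, -1.0]]
force: [1.1, 1.8, 0.5]
width: 0.05
1.55 [0.42560072 0.0428465  0.30428754] [[-9.50187685e-01  3.11675099e-01  1.41272185e-03]
 [ 3.11675709e-01  9.50188508e-01  2.28806535e-04]
 [-1.27103877e-03  6.57720236e-04 -9.99998976e-01]] [-2.93275244e+00 -4.60691195e+00 -2.42344778e+01  7.02922679e+01
  1.72338335e-02  1.52274964e+01]
```

```bash
python3 -m pendant '{"hand":[0.05,0.05,0.05,0.05,0.05],"delta_pos":[[-0.04,-0.045,0],[-0.08,-0.092,0],[-0.12,-0.138,0],[-0.16,-0.184,0.02],[-0.19,-0.222,0.04]],"delta_rot":[[0,0,0],[0,0,0],[0,0,0],[0,0,0],[0,0,0]]}'
python3 -m pendant '{"hand":[0.05,0.05,0.05,0.05],"delta_pos":[[-0.03,-0.035,0.03],[-0.053,-0.062,0.063],[-0.053,-0.062,0.063],[-0.053,-0.062,0.063]],"delta_rot":[[0,0,-3],[0,0,-5.1],[0,0,-5.1],[0,0,-5.1]]}'
python3 -c "
from bench import readout
from h import *
s=readout.sense();print(s['t'],s['tcp_pos'],s['orientation'],s['joints'])
import cv2
for n,r in(('top',(200,260,320,380)),('scene',(120,230,280,380))):
  f=cam(n);i=f['image'][r[0]:r[1],r[2]:r[3],::-1];cv2.imwrite('pics/%s1.png'%n,cv2.resize(i,None,fx=6 if n=='top' else 5,fy=6 if n=='top' else 5,interpolation=3))
"
```

```text
t: 2.17
tcp_pos: [0.5375, -0.2279, 0.2639]
orientation: [[-0.95, 0.312, 0.002], [0.312, 0.95, -0.001], [-0.002, -0.0, -1.0]]
force: [0.7, 0.3, -0.5]
width: 0.05
t: 2.68
tcp_pos: [0.5673, -0.3004, 0.201]
orientation: [[-0.974, 0.226, -0.001], [0.226, 0.974, 0.001], [0.001, 0.001, -1.0]]
force: [-0.2, 0.3, 0.5]
width: 0.05
2.675 [ 0.56733418 -0.30038458  0.20100914] [[-9.74109881e-01  2.26074355e-01 -5.70436624e-04]
 [ 2.26073887e-01  9.74109842e-01  7.83014092e-04]
 [ 7.32687335e-04  6.33780939e-04 -9.99999531e-01]] [-3.36728437e+01  2.13933725e+01 -6.73300971e+00  6.19256922e+01
  1.92146575e-02 -2.06068009e+01]
```

View pics/scene1.png

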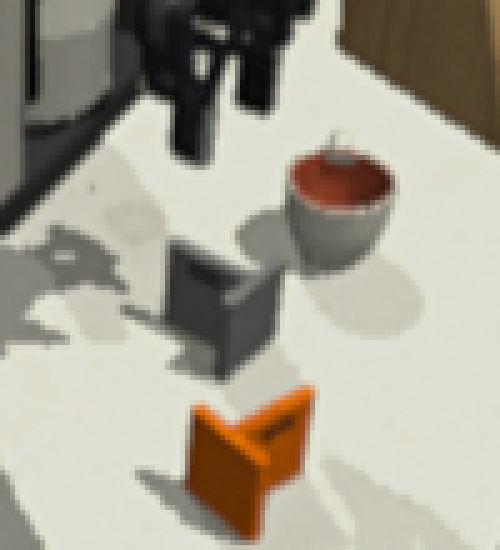

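The gripper hovers over the grey T, with its finger tips at crop (190,160) and (260,105). The mug is clear. I'll descend and look before closing.

```bash
python3 -m pendant '{"hand":[0.05,0.05,0.05,0.05],"delta_pos":[[0,0,0.04],[0,0,0.08],[0,0,0.104],[0,0,0.104]],"delta_rot":[[0,0,0],[0,0,0],[0,0,0],[0,0,0]]}'
python3 -c "
from bench import readout
from h import *
import cv2
for n,r in(('top',(190,270,320,400)),('scene',(130,230,280,380))):
  f=cam(n);i=f['image'][r[0]:r[1],r[2]:r[3],::-1];cv2.imwrite('pics/%s2.png'%n,cv2.resize(i,None,fx=5,fy=5,interpolation=3))
"
```

```text
t: 3.28
tcp_pos: [0.5664, -0.299, 0.0961]
orientation: [[-0.974, 0.225, -0.003], [0.225, 0.974, 0.002], [0.003, 0.001, -1.0]]
force: [-1.1, 0.4, 1.0]
width: 0.0501
```

View pics/scene2.png

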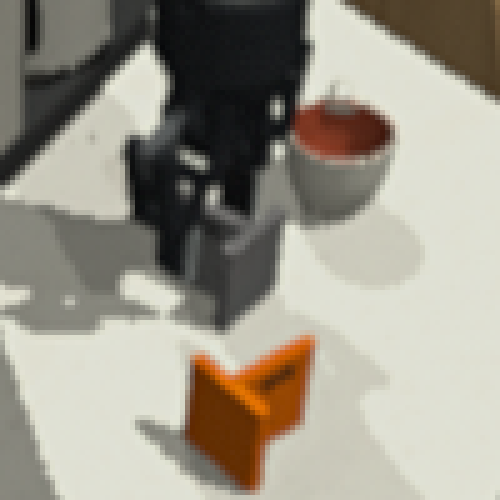

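View pics/top2.png

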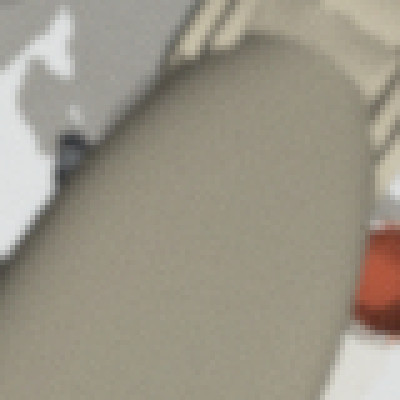

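In the scene view the fingers straddle the stem behind the crossbar (crop 240,240). The arm hides the spacer from the top camera. Closing now.

```bash
python3 -m pendant '{"hand":[0.03,0.015,0.0,0.0,0.0],"delta_pos":[[0,0,0],[0,0,0],[0,0,0],[0,0,0],[0,0,0]],"delta_rot":[[0,0,0],[0,0,0],[0,0,0],[0,0,0],[0,0,0]]}'
python3 -m pendant '{"hand":[0.0,0.0,0.0],"delta_pos":[[0,0,0],[0,0,-0.005],[0,0,-0.005]],"delta_rot":[[0,0,0],[0,0,0],[0,0,0]]}'
python3 -m pendant '{"hand":[0.0,0.0,0.0,0.0],"delta_pos":[[0,0,-0.03],[0,0,-0.065],[0,0,-0.065],[0,0,-0.065]],"delta_rot":[[0,0,0],[0,0,0],[0,0,0],[0,0,0]]}'
python3 -c "
from bench import readout
from h import *
import cv2
s=readout.sense();print(s['t'],s['tcp_pos'],s['orientation'])
for n,r in(('top',(190,270,320,400)),('scene',(110,210,270,370))):
  f=cam(n);i=f['image'][r[0]:r[1],r[2]:r[3],::-1];cv2.imwrite('pics/%s3.png'%n,cv2.resize(i,None,fx=5,fy=5,interpolation=3))
"
```

```text
t: 4.0
tcp_pos: [0.5684, -0.3013, 0.0983]
orientation: [[-0.974, 0.226, 0.002], [0.226, 0.974, -0.001], [-0.002, -0.001, -1.0]]
force: [-0.3, -0.3, 6.1]
width: 0.0069
t: 4.38
tcp_pos: [0.5675, -0.3008, 0.1019]
orientation: [[-0.974, 0.226, -0.0], [0.226, 0.974, 0.0], [0.0, -0.0, -1.0]]
force: [-0.5, -0.4, -1.2]
width: 0.0071
t: 4.88
tcp_pos: [0.567, -0.3004, 0.166]
orientation: [[-0.974, 0.226, -0.001], [0.226, 0.974, 0.001], [0.001, 0.0, -1.0]]
force: [0.1, 0.5, -1.7]
width: 0.0067
4.875 [ 0.56697757 -0.30043968  0.16599624] [[-9.74153523e-01  2.25883670e-01 -1.21714739e-03]
 [ 2.25882883e-01  9.74154176e-01  7.51130840e-04]
 [ 1.35535741e-03  4.56783991e-04 -9.99998977e-01]]
```

View pics/scene3.png

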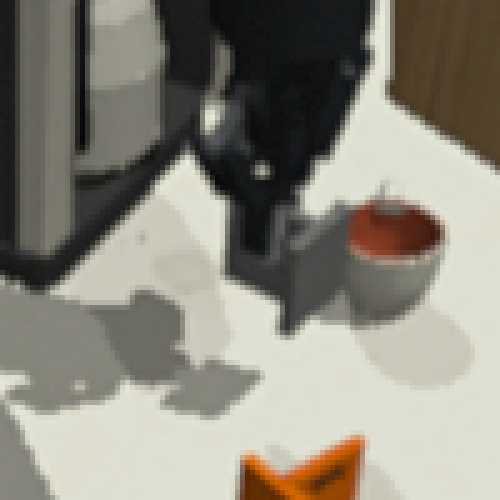

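```bash
python3 -m pendant '{"hand":[0,0,0,0,0],"delta_pos":[[0.012,0.03,-0.018],[0.032,0.08,-0.018],[0.052,0.13,-0.018],[0.072,0.18,-0.018],[0.09,0.23,-0.018]],"delta_rot":[[0,0,0],[0,0,0],[0,0,0],[0,0,0],[0,0,0]]}'
python3 -m pendant '{"hand":[0,0,0,0,0],"delta_pos":[[0.02,0.05,0],[0.04,0.1,0],[0.06,0.15,0],[0.0766,0.192,0],[0.0766,0.192,0]],"delta_rot":[[0,0,0],[0,0,-1.5],[0,0,-3],[0,0,-4.75],[0,0,-4.75]]}'
python3 -c "
from bench import readout
from h import *
import cv2
s=readout.sense();print(s['t'],s['tcp_pos'],s['orientation'])
for n,r in(('top',(190,290,120,280)),('scene',(225,385,165,345))):
  f=cam(n);i=f['image'][r[0]:r[1],r[2]:r[3],::-1];cv2.imwrite('pics/%s4.png'%n,cv2.resize(i,None,fx=4,fy=4,interpolation=3)[:600])
"
```

```text
t: 5.6
tcp_pos: [0.5303, -0.0546, 0.1835]
orientation: [[-0.974, 0.226, -0.003], [0.226, 0.974, 0.001], [0.003, 0.0, -1.0]]
force: [1.2, 0.2, -0.7]
width: 0.0071
t: 6.22
tcp_pos: [0.4989, 0.1503, 0.1835]
orientation: [[-0.99, 0.14, -0.003], [0.14, 0.99, -0.0], [0.003, -0.0, -1.0]]
force: [-0.4, -0.8, -1.2]
width: 0.007
6.225 [0.498885   0.15027929 0.18354893] [[-9.90206857e-01  1.39580745e-01 -2.75614367e-03]
 [ 1.39581399e-01  9.90210599e-01 -4.54787084e-05]
 [ 2.72281472e-03 -4.29739718e-04 -9.99996201e-01]]
```

View pics/scene4.png

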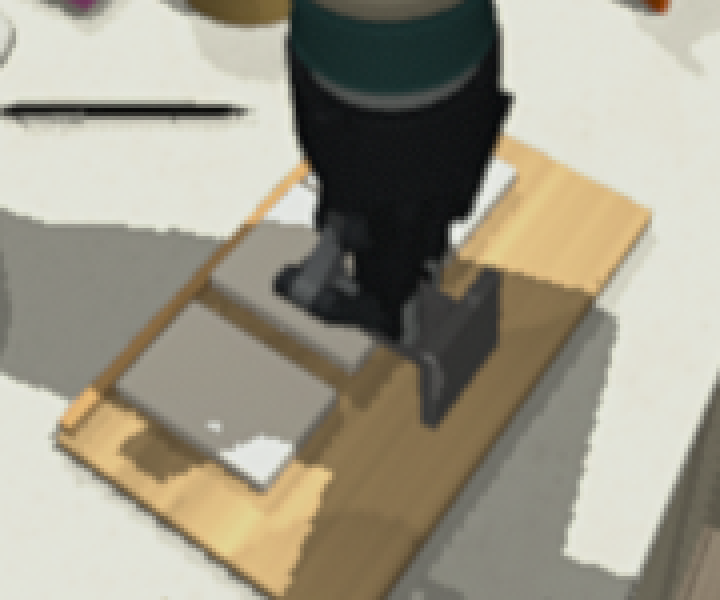

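View pics/top4.png

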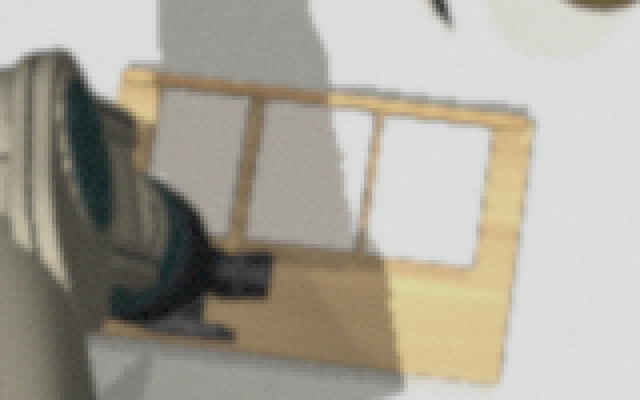

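Spacer upright in the grip (crop 450,350), over the bare ledge near the joint mouth. I'll lower it almost to the board and re-measure.

```bash
python3 -m pendant '{"hand":[0,0,0,0,0],"delta_pos":[[0,0,0.03],[0,0,0.06],[0,0,0.07],[0,0,0.07],[0,0,0.07]],"delta_rot":[[0,0,0],[0,0,0],[0,0,0],[0,0,0],[0,0,0]]}'
python3 -c "
from bench import readout
from h import *
import cv2
s=readout.sense();print(s['t'],s['tcp_pos'],s['orientation'])
for n,r in(('top',(190,290,120,280)),('scene',(255,355,205,315))):
  f=cam(n);cv2.imwrite('pics/%s5full.png'%n,f['image'][...,::-1]);i=f['image'][r[0]:r[1],r[2]:r[3],::-1];cv2.imwrite('pics/%s5.png'%n,cv2.resize(i,None,fx=6 if n=='scene' else 4,fy=6 if n=='scene' else 4,interpolation=3)[:600])
"
```

```text
t: 6.95
tcp_pos: [0.5016, 0.1477, 0.1159]
orientation: [[-0.989, 0.145, 0.002], [0.145, 0.989, 0.0], [-0.002, 0.001, -1.0]]
force: [-0.6, -0.0, -0.4]
width: 0.0066
6.95 [0.50159806 0.1476801  0.11594147] [[-9.89411712e-01  1.45123089e-01  1.93747075e-03]
 [ 1.45123797e-01  9.89413478e-01  2.29332736e-04]
 [-1.88367820e-03  5.08077607e-04 -9.99998097e-01]]
```

View pics/scene5.png

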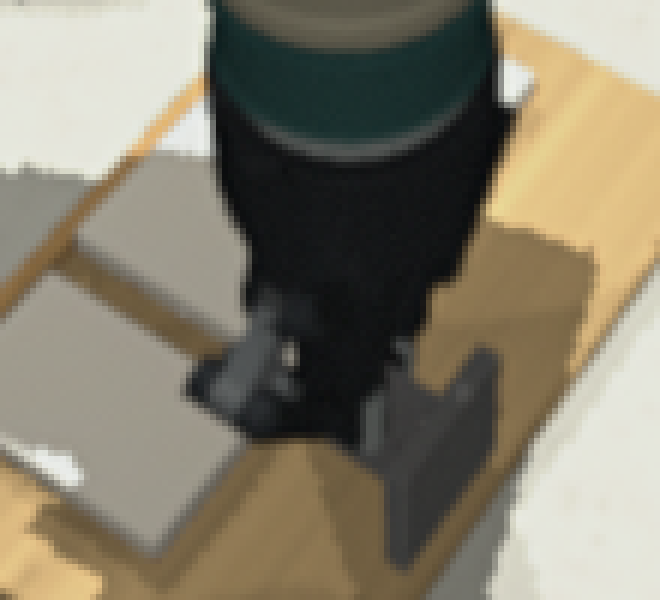

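View pics/top5.png

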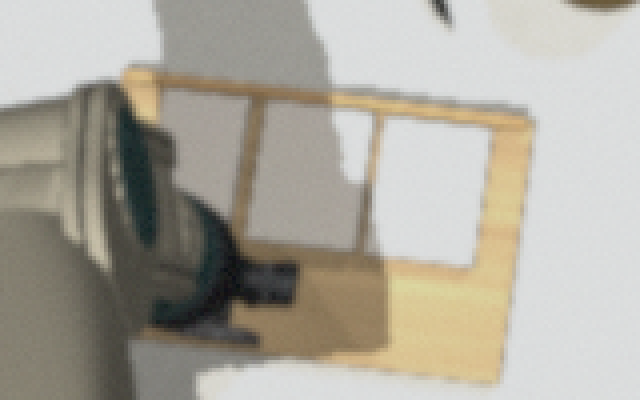

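```bash
python3 - <<'E'
from h import *
f=cam("scene")
print(cast(f,271.3,350.3,.018),cast(f,269.7,332.5,.073),cast(f,286.7,313,.073))
ex=np.array([.9895,-.145]);ey=np.array([.145,.9895]);T=np.array([.5016,.1477])
for s in(25,-25): print("exp",T-.032*ex+s*.001*ey)
for z in(.018,.073): print(proj(f,[*(T-.032*ex+.025*ey),z]),proj(f,[*(T-.032*ex-.025*ey),z]))
E
```

```text
[0.47520699 0.17724309 0.018     ] [0.47929366 0.17399606 0.073     ] [0.46899683 0.12766815 0.073     ]
exp [0.473561  0.1770775]
exp [0.466311  0.1276025]
(np.float64(272.1650240109398), np.float64(350.6033787530042)) (np.float64(287.47791527692544), np.float64(329.28338772423473))
(np.float64(271.9091501148763), np.float64(335.3888890999497)) (np.float64(288.0929768813618), np.float64(313.55772395545614))
```

The measured and expected crossbar corners agree to about 1–2 mm, and the lateral offset from the joint line is about 0. Sliding in at low speed, watching the force.

```bash
python3 -m pendant '{"hand":[0,0,0,0,0],"delta_pos":[[-0.004,0,0.0035],[-0.01,0,0.0035],[-0.016,0,0.0035],[-0.022,0,0.0035],[-0.022,0,0.0035]],"delta_rot":[[0,0,0],[0,0,0],[0,0,0],[0,0,0],[0,0,0]]}'
python3 -c "
from bench import readout
from h import *
import cv2
s=readout.sense();print(s['t'],s['tcp_pos'],s['orientation'])
for n,r in(('scene',(255,355,205,315)),):
  f=cam(n);i=f['image'][r[0]:r[1],r[2]:r[3],::-1];cv2.imwrite('pics/%s6.png'%n,cv2.resize(i,None,fx=6,fy=6,interpolation=3)[:600])
"
```

```text
t: 7.72
tcp_pos: [0.5232, 0.1447, 0.1115]
orientation: [[-0.989, 0.145, 0.001], [0.145, 0.989, 0.0], [-0.001, 0.0, -1.0]]
force: [-0.4, 0.6, -0.9]
width: 0.0067
7.725 [0.52316477 0.14468556 0.11151742] [[-9.89477001e-01  1.44688586e-01  6.90849279e-04]
 [ 1.44688659e-01  9.89477230e-01  5.71497547e-05]
 [-6.75310713e-04  1.56506424e-04 -9.99999760e-01]]
```

View pics/scene6.png

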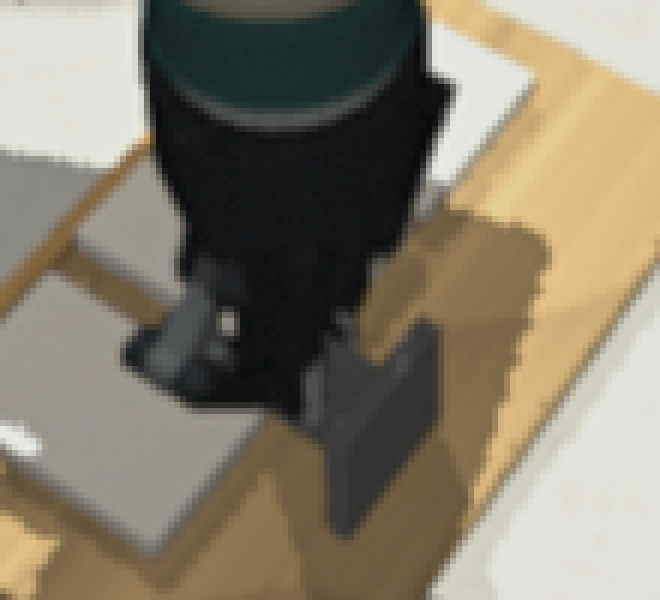

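Spacer entering, no contact force so far. Crossbar front-left bottom at crop (343,535), about 35 mm still to go.

```bash
python3 -m pendant '{"hand":[0,0,0,0],"delta_pos":[[-0.008,0,0],[-0.016,0,0],[-0.024,0,0],[-0.028,0,0]],"delta_rot":[[0,0,0],[0,0,0],[0,0,0],[0,0,0]]}'
python3 -m pendant '{"hand":[0,0,0,0,0],"delta_pos":[[-0.001,0,0],[-0.002,0,0],[-0.003,0,0],[-0.004,0,0],[-0.004,0,0]],"delta_rot":[[0,0,0],[0,0,0],[0,0,0],[0,0,0],[0,0,0]]}'
python3 -c "
from bench import readout
from h import *
import cv2
s=readout.sense();print(s['t'],s['tcp_pos'],s['force'])
for n,r in(('scene',(255,355,205,315)),):
  f=cam(n);i=f['image'][r[0]:r[1],r[2]:r[3],::-1];cv2.imwrite('pics/%s7.png'%n,cv2.resize(i,None,fx=6,fy=6,interpolation=3)[:600])
"
```

```text
t: 8.28
tcp_pos: [0.5509, 0.1406, 0.1115]
orientation: [[-0.989, 0.145, 0.001], [0.145, 0.989, 0.0], [-0.001, 0.0, -1.0]]
force: [-1.4, 0.1, 0.2]
width: 0.0073
t: 8.9
tcp_pos: [0.554, 0.1402, 0.1114]
orientation: [[-0.99, 0.144, 0.0], [0.144, 0.99, 0.0], [-0.0, 0.0, -1.0]]
force: [-0.6, 0.2, -0.7]
width: 0.0071
8.9 [0.55400258 0.14015531 0.11144096] [-0.60252252  0.15063153 -0.72431549]
```

View pics/scene7.png

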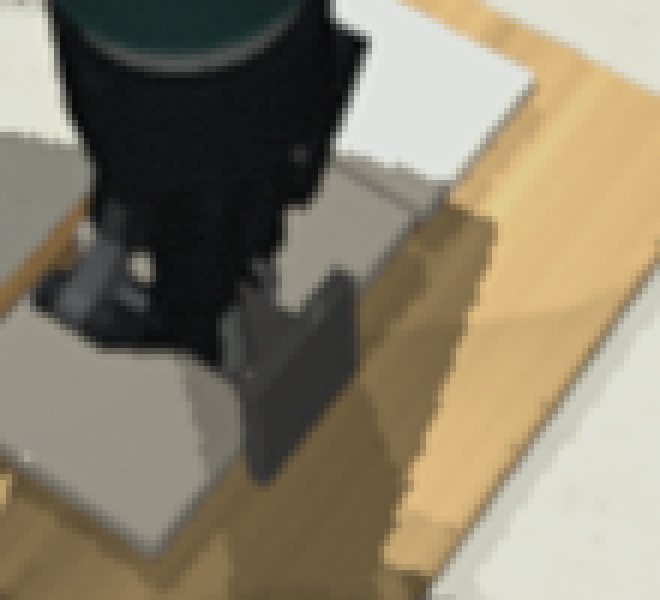

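```bash
python3 -m pendant '{"hand":[0,0,0],"delta_pos":[[0,0,0.001],[0,0,0.0015],[0,0,0.0015]],"delta_rot":[[0,0,0],[0,0,0],[0,0,0]]}' | egrep "tcp|force"
python3 -m pendant '{"hand":[0,0,0,0],"delta_pos":[[-0.001,0,0],[-0.002,0,0],[-0.003,0,0],[-0.003,0,0]],"delta_rot":[[0,0,0],[0,0,0],[0,0,0],[0,0,0]]}'| egrep "tcp|force"
```

```text
tcp_pos: [0.554, 0.1402, 0.1103]
force: [-1.2, -0.0, 4.4]
tcp_pos: [0.5554, 0.14, 0.1104]
force: [-5.1, 0.6, 7.5]
```

```bash
python3 -m pendant '{"hand":[0,0,0,0],"delta_pos":[[-0.001,0,0],[-0.002,0,0],[-0.002,0,0],[-0.002,0,0]],"delta_rot":[[0,0,0],[0,0,0],[0,0,0],[0,0,0]]}'| egrep "tcp|force"
python3 -c "
from h import *
import cv2
f=cam('scene');cv2.imwrite('pics/scene8.png',cv2.resize(f['image'][285:345,225:285,::-1],None,fx=10,fy=10,interpolation=3)[:600])
"
```

```text
tcp_pos: [0.5577, 0.1397, 0.1103]
force: [-5.3, 0.4, 7.3]
```

View pics/scene8.png

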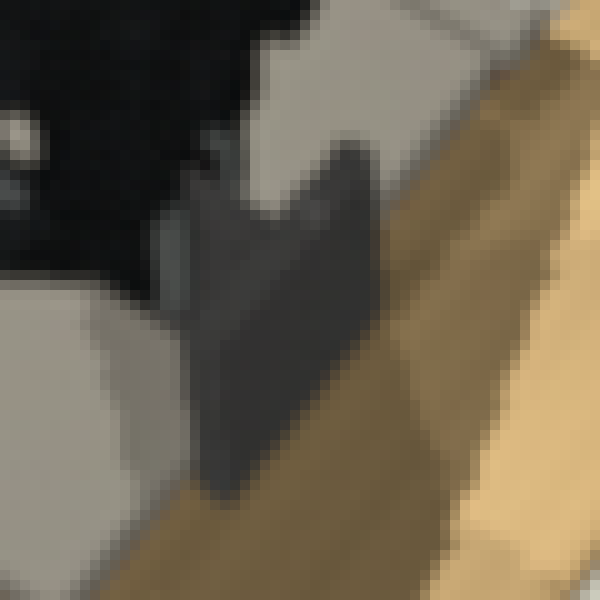

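```bash
cat >> h.py <<'E'
EX=np.array([.9896,-.1435]);EY=np.array([.1435,.9896]);M=np.array([.5732,.0957])
def bd(p): # world xy -> board coords (mm)
    d=np.array(p)[:2]-M; return np.round([d@EX*1000+30,d@EY*1000],1)
E
python3 - <<'E'
from h import *
f=cam("scene")
print("FL bottom",bd(cast(f,247.8,335,.012)), "FR bottom",bd(cast(f,263.3,316.5,.012)))
print("FL top",bd(cast(f,246.0,319.5,.067)), "FR top",bd(cast(f,262.2,299.5,.067)))
print("exp", [proj(f,[*(M+(-.053)*EX+y*EY),z]) for z in(.012,.067) for y in(.066,.016)])
print("tcp",bd([.5577,.1397]))
E
```

```text
FL bottom [-23.8  64.4] FR bottom [-25.2  17. ]
FL top [-23.5  64.5] FR top [-23.2  15.5]
exp [(np.float64(246.93355845180423), np.float64(335.4636003943549)), (np.float64(262.6914708980989), np.float64(315.5266564190399)), (np.float64(245.26471196039887), np.float64(320.0067348427431)), (np.float64(261.94531045555283), np.float64(299.66400202945186))]
tcp [ 8.3 41.3]
```

```bash
python3 -m pendant '{"hand":[0,0,0,0],"delta_pos":[[-0.001,0,-0.0005],[-0.002,0,-0.0005],[-0.002,0,-0.0005],[-0.002,0,-0.0005]],"delta_rot":[[0,0,0],[0,0,0],[0,0,0],[0,0,0]]}'| egrep "tcp|force"
python3 -m pendant '{"hand":[0,0,0,0],"delta_pos":[[-0.001,0,0],[-0.002,0,0],[-0.002,0,0],[-0.002,0,0]],"delta_rot":[[0,0,0],[0,0,0],[0,0,0],[0,0,0]]}'| egrep "tcp|force"
```

```text
tcp_pos: [0.5594, 0.1394, 0.1103]
force: [-5.6, 1.1, 6.6]
tcp_pos: [0.5597, 0.1394, 0.1103]
force: [-10.6, 2.4, 10.4]
```

```bash
python3 -m pendant '{"hand":[0.02,0.03,0.03,0.03],"delta_pos":[[0,0,0],[0,0,0],[0,0,0],[0,0,0]],"delta_rot":[[0,0,0],[0,0,0],[0,0,0],[0,0,0]]}'| egrep "tcp|force|width"
python3 -m pendant '{"hand":[0.03,0.03,0.03,0.03,0.03],"delta_pos":[[0,0,-0.01],[0,0,-0.03],[0,0,-0.06],[0,0,-0.1],[0,0,-0.1]],"delta_rot":[[0,0,0],[0,0,0],[0,0,0],[0,0,0],[0,0,0]]}'| egrep "tcp|force|width"
python3 -c "
from h import *
import cv2
from bench import readout
f=cam('scene');cv2.imwrite('pics/scene9.png',cv2.resize(f['image'][255:355,205:315,::-1],None,fx=6,fy=6,interpolation=3)[:600])
f=cam('top');cv2.imwrite('pics/top9.png',cv2.resize(f['image'][190:290,120:260,::-1],None,fx=5,fy=5,interpolation=3)[:600])
s=readout.sense();print(s['t'],s['tcp_pos'],s['orientation'],s['force'])
"
```

```text
tcp_pos: [0.5632, 0.1388, 0.1103]
force: [-1.1, 0.6, 0.6]
width: 0.0299
tcp_pos: [0.5658, 0.1392, 0.2152]
force: [0.1, 0.5, -0.2]
width: 0.0301
12.65 [0.56321707 0.13886833 0.21124075] [[-9.89517567e-01  1.44403421e-01  1.62382585e-03]
 [ 1.44403857e-01  9.89518824e-01  1.53561827e-04]
 [-1.58463140e-03  3.86438842e-04 -9.99998670e-01]] [-0.54006856 -0.04588247 -0.18089369]
```

View pics/scene9.png

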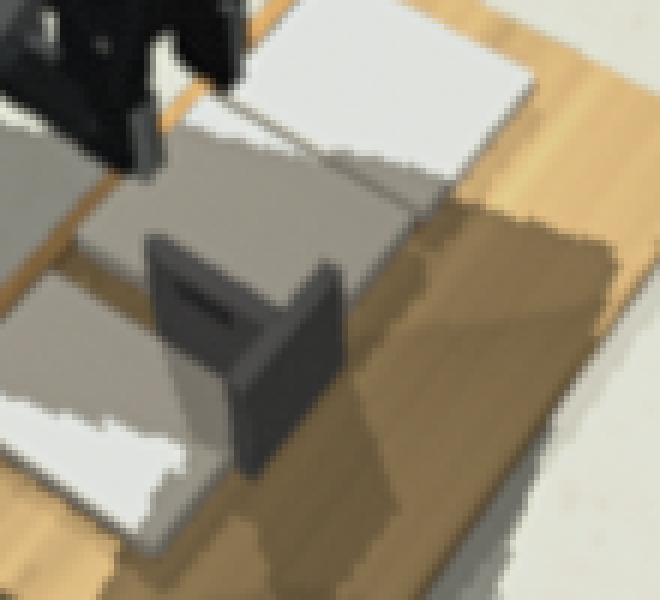

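View pics/top9.png

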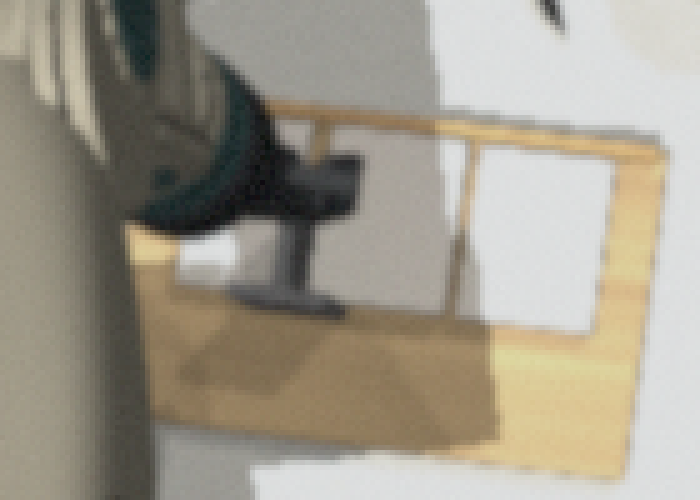

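Spacer released and standing upright in the wide joint. Its crossbar front bottom corner is at scene (246.7,334.7), against (246.9,335.5) predicted for fully home. Next I'll close the fingers and go over the middle tile's centre.

```bash
python3 -m pendant '{"hand":[0,0,0,0,0],"delta_pos":[[-0.008,-0.02,0],[-0.016,-0.041,0],[-0.016,-0.041,0.03],[-0.016,-0.041,0.06],[-0.016,-0.041,0.06]],"delta_rot":[[0,0,0],[0,0,0],[0,0,0],[0,0,0],[0,0,0]]}'| egrep "tcp|force|width"
python3 -m pendant '{"hand":[0,0,0,0,0],"delta_pos":[[0,0,0.015],[0,0,0.03],[0,0,0.04],[0,0,0.042],[0,0,0.042]],"delta_rot":[[0,0,0],[0,0,0],[0,0,0],[0,0,0],[0,0,0]]}'| egrep "tcp|force|width"
python3 -c "
from h import *
import cv2
from bench import readout
f=cam('scene');cv2.imwrite('pics/scene10.png',cv2.resize(f['image'][235:355,195:315,::-1],None,fx=5,fy=5,interpolation=3)[:600])
s=readout.sense();print(s['t'],s['tcp_pos'],s['force'],bd(s['tcp_pos']))
"
```

```text
tcp_pos: [0.5697, 0.0947, 0.1466]
force: [0.4, -0.3, 1.1]
width: -0.0002
tcp_pos: [0.5729, 0.096, 0.1085]
force: [0.0, -0.9, -0.2]
width: -0.0002
13.95 [0.5731471  0.09606683 0.10878292] [ 0.29193786 -0.17302085 -0.79867871] [29.9  0.4]
```

View pics/scene10.png

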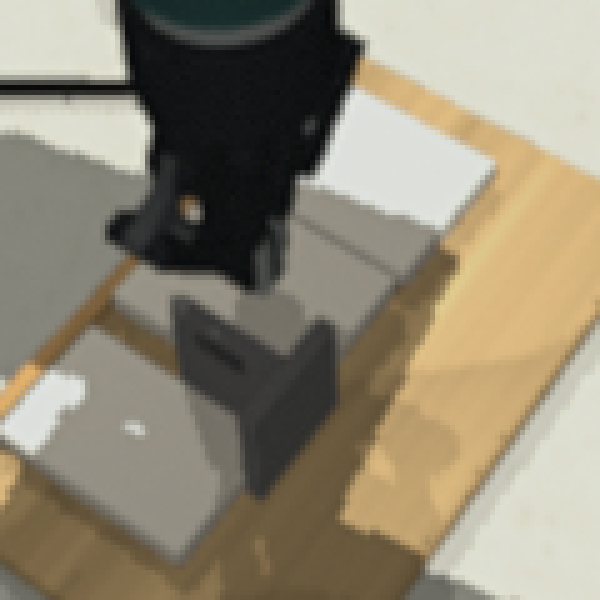

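Closed fingers are above the middle tile's centre (board x 29.9, y 0.4 mm), clear of the spacer. Pressing down.

```bash
python3 -m pendant '{"hand":[0,0,0,0],"delta_pos":[[0,0,0.003],[0,0,0.006],[0,0,0.008],[0,0,0.008]],"delta_rot":[[0,0,0],[0,0,0],[0,0,0],[0,0,0]]}'| egrep "tcp|force"
python3 -m pendant '{"hand":[0,0,0,0],"delta_pos":[[0,0,0.001],[0,0,0.002],[0,0,0.003],[0,0,0.003]],"delta_rot":[[0,0,0],[0,0,0],[0,0,0],[0,0,0]]}'| egrep "tcp|force"
python3 -m pendant '{"hand":[0,0,0,0],"delta_pos":[[0,0,0.001],[0,0,0.002],[0,0,0.003],[0,0,0.003]],"delta_rot":[[0,0,0],[0,0,0],[0,0,0],[0,0,0]]}'| egrep "tcp|force"
```

```text
tcp_pos: [0.5729, 0.096, 0.1006]
force: [-0.6, 0.6, 2.9]
tcp_pos: [0.5729, 0.096, 0.0978]
force: [-1.6, -0.5, 5.0]
tcp_pos: [0.5729, 0.096, 0.0965]
force: [-6.6, -0.6, 15.4]
```

```bash
python3 -m pendant '{"hand":[0,0,0,0],"delta_pos":[[0,0,0.001],[0,0,0.001],[0,0,0.001],[0,0,0.001]],"delta_rot":[[0,0,0],[0,0,0],[0,0,0],[0,0,0]]}'| egrep "tcp|force"
python3 -m pendant '{"hand":[0,0,0,0],"delta_pos":[[0,0,0],[0,0,0],[0,0,0],[0,0,0]],"delta_rot":[[0,0,0],[0,0,0],[0,0,0],[0,0,0]]}'| egrep "^t:|tcp|force"
python3 -c "
from h import *
import cv2
f=cam('scene');cv2.imwrite('pics/scene11.png',cv2.resize(f['image'][235:355,195:315,::-1],None,fx=5,fy=5,interpolation=3)[:600])
print(bd(cast(f,246.7,334.7,.012)))
f=cam('top');cv2.imwrite('pics/top11.png',cv2.resize(f['image'][190:290,120:260,::-1],None,fx=5,fy=5,interpolation=3)[:600])
"
```

```text
tcp_pos: [0.573, 0.096, 0.0965]
force: [-8.4, -1.2, 22.7]
t: 16.45
tcp_pos: [0.573, 0.096, 0.0965]
force: [-6.7, -0.9, 22.2]
[-21.7  65. ]
```

View pics/scene11.png

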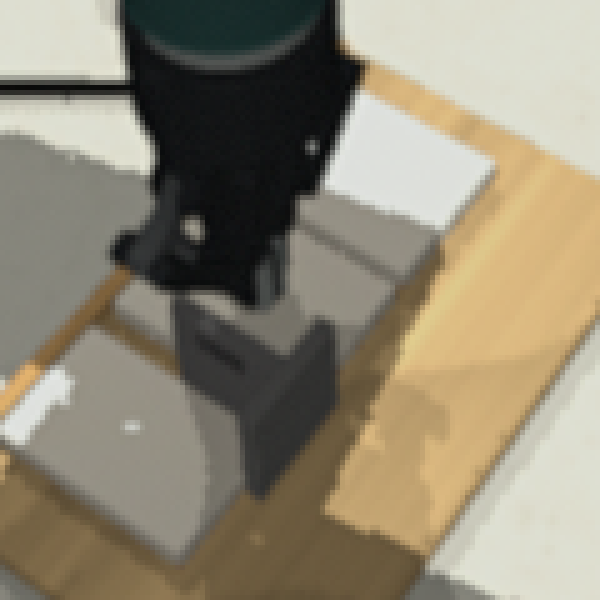

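View pics/top11.png

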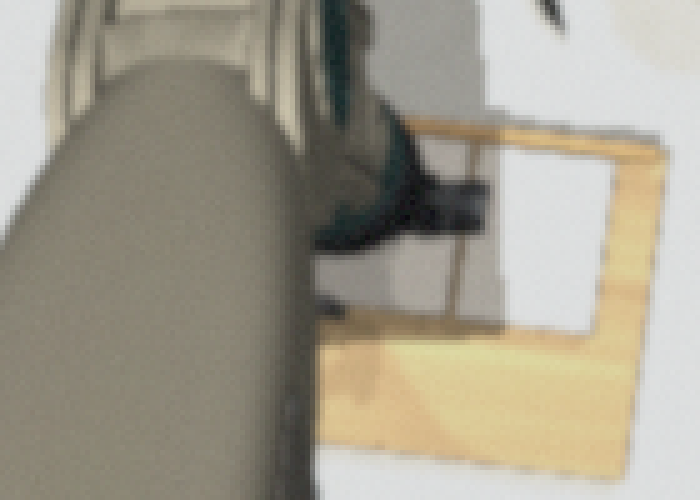

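```bash
python3 -c "
from bench import bot,readout
print(bot.job_done()); s=readout.sense(); print(s['t'],s['tcp_pos'],s['force'])"
```

```text
the job is handed in; nothing more can be done
None
the job is handed in; nothing more can be done
```

The spacer is in the wide joint and released, and I handed the job in at about 16.5 s with the closed fingers still pressing the middle tile down.

- **Spacer:** I slid the grey spacer's stem into the wide joint, the one on the cut-tile side (+y). I pushed until it stalled against the tile fronts: 2 mm more commanded gave 0.3 mm of movement at about 11 N. The spacer was also pressed onto the board, and I then let go of it. In the scene picture it stands upright with the crossbar against the tiles. Its front corner measured 21.7 mm ahead of the board origin, against 23 mm ideal, which is within the camera error. The last pictures show it did not move during the pressing.
- **Middle tile:** The tile reached its firm stop, with the tool 5.5 mm below first expected contact. One more millimetre commanded raised the force from about 15 to 22 N with no further movement. It was holding about 22 N when I handed in.
- **Checks that were limited:** In the last pictures the arm hid most of the spacer from the top camera. The final seating check therefore rests on the scene view and the force readings. The two cameras differed by up to about 4 mm on the spacer's first position.
- **Other objects:** I moved nothing near the mug, tape or pen, but I did not measure them again at the end.

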